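# Gauge the ring with the matching radius leaf

## Robot

A 6-joint arm with a two-finger parallel gripper is mounted at the origin on a cart in front of the work surface, level with it; the furniture and walls round the work are solid. World frame = base frame: x ahead of the robot, y to its left, z up, the work surface at z = 0. Lengths are in m, angles in rad, forces in N, time in s.
With the tool pointing down it reaches from about 0.35 to 0.775 m from the base axis. Payload 5.5 kg.
Tool frame: the origin (TCP) lies on the centre line of the jaws, within the pads' length; the fingertips stand 11 mm ahead of it and the grasp point (between the pads) lies 8 mm behind it (env.tip_extent is the distance from the TCP to the fingertips, in m); z points along the fingers, y is the line along which they close (so a half turn about z gives the same grasp; the last joint's range is limited). The gripper opens to 85 mm and grips with 20 to 120 N. Pads are 22 mm wide; open, the fingers measure 114 mm over their backs; the gripper's body (76 mm by 85 mm) begins 54 mm behind the grasp point. The pads swing forward as they close: fully open they stand 13 mm farther back than shut.
Start: joints at [1.041, 0.313, 0.046, 1.304, 0, 1.431], TCP at [0.219, 0.532, 0.242] pointing down, gripper open.
Joint ranges: [-2.76, 2.76], [-0.86, 1.69], [-1.03, 1.26], [-2.2, 2.34], [-1.47, 1.5], [-3.14, 3.14]. Speed limits (rad/s): [2.57, 2.57, 3.14, 3.14, 3.14, 3.14].

## Interface

Orientations are given as a unit quaternion [w, x, y, z].
In Python, from workcell import env gives the robot as it stands.
- The arm moves only by the shell command python3 -m jog 'ROWS' [FORCE]. ROWS is JSON, a list of rows, each a list of 5 numbers: the gripper's target within -1 to 1 (shut at 1, half-way at 0, fully open at -1), then the shift along the tool's x, y, z in m, then the turn about the tool's z in degrees. In form: [[fingers, tx, ty, tz, turn], ...]. A call has 1 to 5 rows; each row shifts and turns the commanded pose from where the row before left it, along the tool's axes as they then stand; what a row does not reach is not made up. A row lasts 1/12 s, in which the tool goes at most 41.7 mm and 7.16 degrees, less where a joint would pass 70% of its speed; a pose out of reach is approached as far as the arm can. A call is refused whole if a number of a shift passes 0.0417 or a number of a turn 7.16, either way. A call with a gripper value outside its range is refused whole. The fingers move at their own pace and stop on an object; FORCE is the grip in N (left out, the last holds). Time passes only in rows, so rows that do not move let the fingers close. It gives the time, the measured TCP pose, the force, the opening and the grip force at its end, in the units of the state.
- env.get_state(): the state, without advancing time (a new reading comes with each control period).
- env.read_camera(name): name is "scene" or "top" or "wrist"; returns a dict with "img" (400x640x3 uint8, red, green, blue), "fov_y" (degrees; the focal length in pixels is half the picture's height over the tangent of half this angle, whatever the lens; pixels are square), "cx", "cy" (the principal point, pixels), "D" ([k1, k2, p1, p2, k3] as OpenCV has them; the pictures are not rectified), "T" (4x4, takes a point from camera to world coordinates). Camera axes: x right, y up, looking along -z (the intrinsics and any distortion apply to the point x, -y, -z); pixel columns grow to the right and rows downward; lengths in m; the calibration is good to about 2 mm. A picture is of the moment at which its call begins. There is no depth.
- env.hand_in(): hands the job in; it is judged then, once.
The state is a dict: "clock": time; "joint_pos": joint angles; "qvel": joint speeds; "tau": joint torques, N m; "tcp_pos": TCP position; "orientation": TCP orientation; "wrist_force": force on the tool from outside, world axes, zero at the start; "ft_torque": the same for the moment, N m; "finger_gap": finger opening in m; "grip_force": force on a finger pad.
Only numpy, scipy, OpenCV 4.12 (cv2) and the standard library are available. Lean on these libraries where they do the work, as an engineer would, in place of code of your own. Each camera call takes 0.05 s, during which the arm holds its last target. There are 200 camera calls.

## Task

Find the radius leaf whose hollow arc fits the outside of the upright steel ring and take it out of the wooden rack. Lay it down flat and let go, take it again by the two sides of its tang, and set it flat on the gauging plate with its arc snug against the ring and the red sensing pin held down under it; then let go. Leave the other two leaves standing in the rack and do not knock over the vials.

Things in the scene. Friction and masses are not known exactly. Their poses are not given: they have to be found in the camera images.
- leaf_red: Red metal radius leaf, 10 mm thick. Every leaf has a head 66 mm wide and 34 mm high with a hollow arc cut in its foot, and above the head a tang 30 mm wide that reaches to 90 mm. Origin: middle of the foot line (between the two horns), mid-thickness. Axes: z from the foot along the tang to its end, y across the width, x normal to the faces. The leaf is the same on both faces. Starts upright, tang up. This one: a hollow arc of radius 22 mm
- leaf_blue: Blue radius leaf, same outline and axes; hollow arc of radius 32 mm, 16 mm deep, 55 mm wide at the mouth; about 0.12 kg, centre of mass about 40 mm from the foot line. It starts upright in one of the rack's slots
- leaf_gold: Gold radius leaf, same outline and axes; hollow arc of radius 48 mm. It starts upright in one of the rack's slots
- leaf_blue_arc (a point): Centre of the blue leaf's arc: on the leaf's middle line 16 mm beyond the foot line (leaf z = -16 mm)
- leaf_red_arc (a point): Centre of the red leaf's arc, at leaf z = -7.5 mm
- leaf_gold_arc (a point): Centre of the gold leaf's arc, at leaf z = -39 mm
- rack: Fixed wooden rack 52 x 262 x 20 mm, origin at the centre of its underside, long side along its y. Three slots at y = -84, 0 and +84 mm, each 69 mm long, 12 mm wide, 14 mm deep (slot floor 6 mm above the bench), in which the leaves stand side by side, faces to the rack's x, tang ends 96 mm above the bench. Which leaf is in which slot varies
- station: Fixed aluminium gauging plate 10 mm thick, 110 mm wide (y), from x = -75 mm to x = +50 mm in its own frame. Origin on the bench under the ring's axis; its -x side, with the red pin, faces about towards the robot
- ring: Steel ring clamped upright on the plate, 64 mm outside diameter (radius 32 mm), 52 mm high, with a clamp washer and nut on top to 70 mm. Origin on its axis at the top face of the plate, 10 mm above the bench. Fixed to the plate
- pin_seat (a point): Point on the top face of the plate where the red pin comes out, 50 mm in front of the ring's axis (station x = -50 mm)
- pin (a joint): How far the red round-topped pin, 8 mm across, is pressed: 0 = free, standing 4 mm out of the plate; 0.004 m = flush with the plate. Light spring, 0.45 N when flush: the weight of a leaf lying on it holds it down
- vial_a: Standing glass vial with red cap, 28 mm across, 65 mm high, origin at the centre of its underside
- vial_b: Standing glass vial with black cap, 24 mm across, 57 mm high, origin at the centre of its underside
- vial_c: Standing glass vial with white cap, 34 mm across, 77 mm high, origin at the centre of its underside
Not all that is in view belongs to the job. What is shaped like the leaf_blue but green is not meant.

How it is judged:
By the outcome, as a careful person would: the job done as asked, in the order asked, and still so for the second after the job is handed in, with the robot touching nothing.
It also fails if it takes over 67 s, if anything falls off the work surface, if the arm or the gripper's body presses on something with over 40 N, if the wrist force passes 120 N, or if a joint passes its speed limit or range.

## Working session

There is one attempt and no reset: what is moved stays moved. The work goes in short steps, Python scripts to look and compute and a shell command to move; the robot and the scene stay as the last step left them, time stands still between calls to the robot, and variables do not carry over. Pictures are saved under pics/ and viewed, at most 10 in all, crops included, and the job is handed in when it is done.

```bash
mkdir -p pics; ls
cat > h.py <<'E'
import numpy as np, cv2
from workcell import env
def cam(n):
    c=env.read_camera(n); h,w=c["img"].shape[:2]
    f=h/2/np.tan(np.radians(c["fov_y"])/2)
    c["K"]=np.array([[f,0,c["cx"]],[0,f,c["cy"]],[0,0,1.]]); c["D"]=np.array(c["D"],float); c["T"]=np.array(c["T"]); return c
def ray(c,uv):
    p=cv2.undistortPoints(np.array(uv,float).reshape(-1,1,2),c["K"],c["D"]).reshape(-1,2)
    d=np.c_[p[:,0],-p[:,1],-np.ones(len(p))]@c["T"][:3,:3].T
    return c["T"][:3,3],d
def hit(c,uv,z):
    o,d=ray(c,uv); z=np.broadcast_to(z,len(d)); return o+d*((z-o[2])/d[:,2])[:,None]
def proj(c,P):
    P=np.atleast_2d(P).astype(float); q=(P-c["T"][:3,3])@c["T"][:3,:3]; q=q*[1,-1,-1]
    return cv2.projectPoints(q,np.zeros(3),np.zeros(3),c["K"],c["D"])[0].reshape(-1,2)
def save(n,im): cv2.imwrite("pics/"+n+".png",np.ascontiguousarray(im[...,::-1]))
E
python3 - <<'E'
from h import *
import pickle
a=cam("scene");b=cam("top");pickle.dump((a,b),open("c.pkl","wb"))
save("scene",a["img"]);save("top",b["img"])
print(a["T"],b["T"],a["fov_y"],b["fov_y"],a["D"],b["D"]);s=env.get_state();print(s)
E
```

```text
pics
[[ 0.80789151  0.36428781 -0.46325554 -0.00894349]
 [-0.5889468   0.52745053 -0.61232149 -0.79062714]
 [ 0.02128313  0.7675222   0.64066895  0.76187771]
 [ 0.          0.          0.          1.        ]] [[ 0.02174848  0.99308845 -0.11533573  0.37060046]
 [-0.99964119  0.02340494  0.01302719 -0.09277846]
 [ 0.01563658  0.11501102  0.99324114  1.25943381]
 [ 0.          0.          0.          1.        ]] 49.31338216715946 50.8600660305585 [-0.07914053  0.          0.          0.          0.        ] [-0.05883163  0.          0.          0.          0.        ]
{'clock': 0.1, 'joint_pos': array([ 1.04138402e+00,  3.13961962e-01,  4.51215094e-02,  1.30360123e+00,
       -1.78363161e-05,  1.43115771e+00]), 'qvel': array([ 0.00063375, -0.0004952 ,  0.0023336 ,  0.00078335,  0.00059081,
       -0.00059939]), 'tau': array([ 2.32891158e-03, -4.81727242e+01,  2.99243993e+01,  1.28095597e-02,
       -1.19816714e-04,  1.94109441e-05]), 'tcp_pos': array([0.21830586, 0.53148829, 0.24148899]), 'orientation': array([-2.61679418e-04,  1.93655453e-01,  9.81069258e-01, -7.80004063e-04]), 'wrist_force': array([-0.39749909,  0.2993478 , -0.30306739]), 'ft_torque': array([-0.02916274, -0.02606504, -0.04972839]), 'grip_force': 0.0, 'finger_gap': 0.08535158940552619}
```

View pics/scene.png

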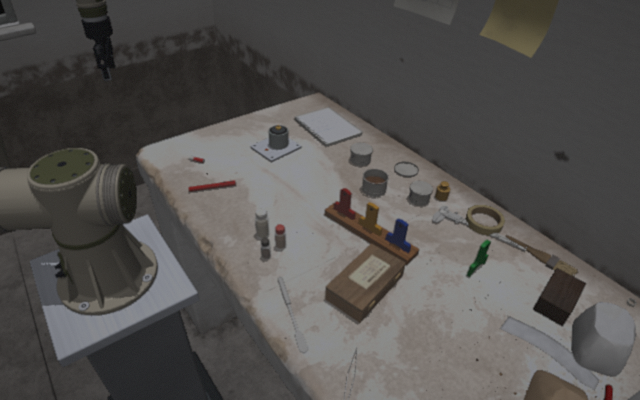

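View pics/top.png

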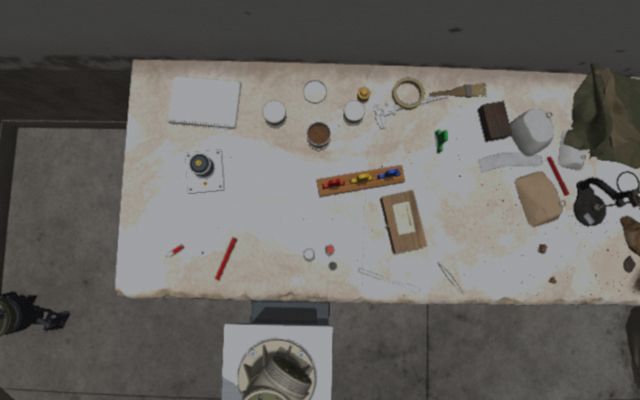

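Scene and top views: the candidates are red leaf at top (333,183), gold (362,179), blue (391,174), and the green decoy (440,140). The vials are at top (309,254), (330,250) and (333,266). The station ring is at (201,164) with its pin near (205,184). The blue leaf has R32 and fits the ring's 32 mm radius, so I'm choosing blue. One close crop to check it.

Run:
```python
from h import *
import pickle
a,b=pickle.load(open("c.pkl","rb"))
R=lambda im,x,y,w,h:cv2.resize(np.clip(im[y:y+h,x:x+w].astype(float)*1.6,0,255).astype(np.uint8),(400,300),interpolation=cv2.INTER_CUBIC)
A,B=a["img"],b["img"]
t=np.vstack([np.hstack([R(A,310,170,120,90),R(A,240,115,72,54)]),np.hstack([R(B,310,140,120,90),R(B,170,140,72,54)])])
save("tiles",t)
# blobs top
hsv=cv2.cvtColor(B,cv2.COLOR_RGB2HSV)
for n,lo,hi in [("blue",(105,120,40),(130,255,255)),("gold",(18,150,60),(32,255,255)),("red",(170,140,40),(180,255,255)),("red0",(0,150,40),(8,255,255)),("orange",(8,130,60),(17,255,255))]:
    k,l,s,c=cv2.connectedComponentsWithStats(cv2.inRange(hsv,lo,hi))
    for i in range(1,k):
        if s[i,4]>8 and s[i,0]<420: print(n,s[i],c[i].round(1))
```

```text
blue [378 169  22   9  88] [389.2 173.3]
gold [363  89   5   6  11] [365.3  90.8]
gold [197 161   3   4   9] [197.9 162.4]
gold [350 173  23  11 126] [361.5 177.6]
red0 [323 179  22   9 116] [333.1 183. ]
red0 [216 239  20  40 136] [225.5 258.4]
red0 [173 246   9   7  25] [177.1 249.2]
orange [318 166  86  30 890] [358.  181.7]
```

View pics/tiles.png

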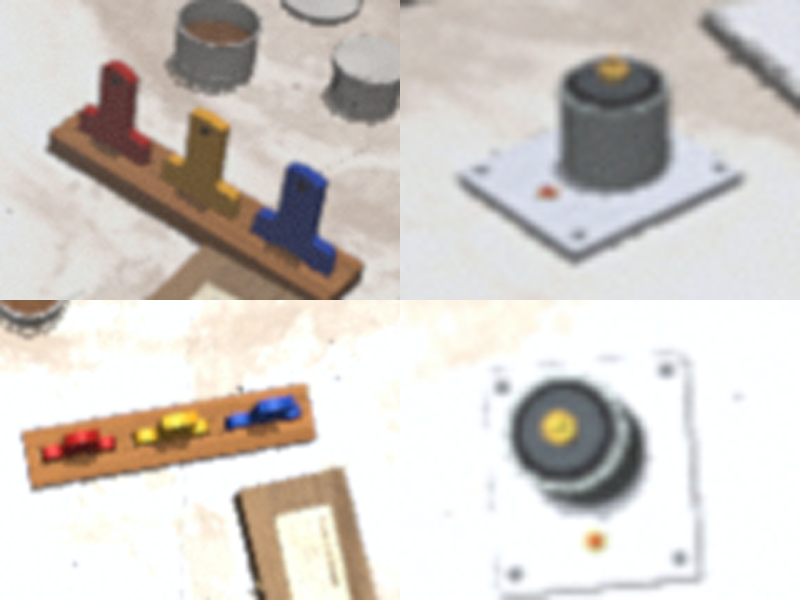

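The crops confirm the blue leaf stands in the slot at the right-hand end of the rack, tang up. The red pin is at tile (595,541) and the plate corners are clear.

Run:
```python
from h import *
import pickle
from scipy.optimize import least_squares
a,b=pickle.load(open("c.pkl","rb"))
T=lambda p,s,x,y:np.array(p)*s+[x,y]
rk=T([(23,131),(305,85),(315,139),(33,189)],.3,310,140); P=hit(b,rk,.02)
pl=T([(87,62),(288,52),(300,278),(97,297)],.18,170,140); Q=hit(b,pl,.01)
print(P.round(4),Q.round(4))
def fit(L,px,z):
    def f(v):
        c,s=np.cos(v[2]),np.sin(v[2]); W=np.c_[L@np.array([[c,-s],[s,c]]).T+v[:2],np.full(len(L),z)]
        return (proj(b,W)-px).ravel()
    m=hit(b,px,z).mean(0); r=least_squares(f,[m[0],m[1],0.]); return r
r=fit(np.array([(26,131),(26,-131),(-26,-131),(-26,131)])/1e3,rk,.02);print("rack",r.x,np.degrees(r.x[2]),r.fun.round(1))
q=fit(np.array([(50,55),(50,-55),(-75,-55),(-75,55)])/1e3,pl,.01);print("st",q.x,np.degrees(q.x[2]),q.fun.round(1))
pin=hit(b,T([(195,241)],.18,170,140),.013);print("pin",pin, "scene",hit(a,T([(148,192)],.18,240,115),.013))
v=q.x;print("pin pred",v[:2]-.05*np.array([np.cos(v[2]),np.sin(v[2])]))
# scene: blue tang top, tile1 approx (308,170) at z=.096 ; nut top tile2 (213,68)
print("blue tang",hit(a,T([(308,170)],.3,310,170),.096),"nut",hit(a,T([(213,66)],.18,240,115),.07),hit(b,[(197.9,162.4)],.07))
v=r.x;c,s=np.cos(v[2]),np.sin(v[2]);print("blue pred",v[:2]+.084*np.array([s,-c]))
print("vials",hit(b,[(309,254),(330,250),(333,266)],[.077,.065,.057]))
```

```text
[[ 0.5806 -0.1026  0.02  ]
 [ 0.6291 -0.3566  0.02  ]
 [ 0.5798 -0.3655  0.02  ]
 [ 0.5284 -0.1127  0.02  ]] [[0.6595 0.2979 0.01  ]
 [0.6675 0.1878 0.01  ]
 [0.543  0.1751 0.01  ]
 [0.5301 0.2846 0.01  ]]
rack [ 0.57950731 -0.23438557  0.19459953] 11.149731864831534 [-0.6  0.3  0.4 -0.4  0.8  0.2 -0.6 -0.1]
st [0.6124619  0.23758129 0.09893783] 5.668720040293258 [ 0.2  0.9  0.  -0.  -0.1 -0.1 -0.1 -0.7]
pin [[0.56146212 0.23226979 0.013     ]] scene [[0.56050482 0.22633282 0.013     ]]
pin pred [0.56270642 0.23264247]
blue tang [[ 0.59883216 -0.31828448  0.096     ]] nut [[0.61494657 0.24040836 0.07      ]] [[0.61335417 0.24160076 0.07      ]]
blue pred [ 0.5957507  -0.31680009]
vials [[ 0.35927524 -0.08479721  0.077     ]
 [ 0.37166774 -0.14373622  0.065     ]
 [ 0.32674901 -0.15344083  0.057     ]]
```

```bash
cat >> h.py <<'E'
def tgt(p,ydir=None,s=None):
    "shift in tool axes from now to p, and turn (deg about tool z) so that tool y points at heading ydir (deg)"
    from scipy.spatial.transform import Rotation as R
    s=s or env.get_state(); q=s["orientation"]; M=R.from_quat([*q[1:],q[0]]).as_matrix()
    y=np.degrees(np.arctan2(M[1,1],M[0,1])); out=M.T@(np.array(p)-s["tcp_pos"])
    print("shift mm",(out*1e3).round(1),"yhead",y.round(2),"turn",None if ydir is None else round(-((ydir-y+180)%360-180),2),"clock",round(s["clock"],2),"tcp",s["tcp_pos"].round(4),"F",s["wrist_force"].round(1),"gap",round(s["finger_gap"],4),"gf",s["grip_force"])
E
python3 -m jog '[[-1,0,0,0,-6.7],[-1,0,0,0,-6.7],[-1,0,0,0,-6.7],[-1,0,0,0,-6.7],[-1,0,0,0,-6.7]]'
for i in 1; do
python3 -m jog '[[-1,-0.009,-0.041,0,0],[-1,-0.009,-0.041,0,0],[-1,-0.009,-0.041,0,0],[-1,-0.009,-0.041,0,0],[-1,-0.009,-0.041,0,0]]'
python3 -m jog '[[-1,-0.009,-0.041,0,0],[-1,-0.009,-0.041,0,0],[-1,-0.009,-0.041,0,0],[-1,-0.009,-0.041,0,0],[-1,-0.009,-0.041,0,0]]'
python3 -m jog '[[-1,-0.009,-0.041,0,0],[-1,-0.009,-0.041,0,0],[-1,-0.009,-0.041,0,0],[-1,-0.009,-0.041,0,0],[-1,-0.009,-0.041,0,0]]'
python3 -m jog '[[-1,-0.009,-0.041,0,0],[-1,-0.009,-0.041,0,0],[-1,-0.009,-0.041,0,0],[-1,-0.009,-0.041,0,0],[-1,-0.009,-0.041,0,0]]'
done
python3 -c "
from h import *
print(env.tip_extent,env.get_state()['joint_pos']); tgt([.597,-.3175,.2],101.15)"
```

```text
clock: 0.52
tcp_pos: [0.2184, 0.5316, 0.2418]
orientation: [-0.0, -0.1, 0.995, -0.0]
wrist_force: [0.0, 0.4, 0.4]
finger_gap: 0.0853
grip_force: 0.0
clock: 0.93
tcp_pos: [0.3017, 0.3391, 0.2418]
orientation: [-0.0, -0.098, 0.995, -0.0]
wrist_force: [1.0, -0.4, -0.2]
finger_gap: 0.0854
grip_force: 0.0
clock: 1.35
tcp_pos: [0.385, 0.148, 0.2422]
orientation: [-0.0, -0.097, 0.995, 0.0]
wrist_force: [0.7, 0.6, -0.0]
finger_gap: 0.0853
grip_force: 0.0
clock: 1.77
tcp_pos: [0.4683, -0.0432, 0.2421]
orientation: [-0.0, -0.097, 0.995, 0.0]
wrist_force: [1.5, 0.6, -0.8]
finger_gap: 0.0855
grip_force: 0.0
clock: 2.18
tcp_pos: [0.5516, -0.2341, 0.2417]
orientation: [-0.0, -0.097, 0.995, 0.0]
wrist_force: [1.2, -1.1, 0.5]
finger_gap: 0.0855
grip_force: 0.0
0.011 [-5.35298760e-01  3.61865843e-01  1.13709558e-01  1.32341394e+00
  2.25473365e-04 -7.29745912e-01]
shift mm [-28.4 -90.7  41.7] yhead 101.14 turn -0.01 clock 2.18 tcp [ 0.5516 -0.2341  0.2417] F [ 1.2 -1.1  0.5] gap 0.0855 gf 0.0
```

```bash
python3 -m jog '[[-1,-0.0095,-0.0302,0.014,0],[-1,-0.0095,-0.0302,0.014,0],[-1,-0.0094,-0.0302,0.014,0],[-1,0,0,0,0],[-1,0,0,0,0]]' | tail -0
python3 - <<'E'
from h import *
import pickle
c=cam("wrist");pickle.dump(c,open("w.pkl","wb"));print(c["T"].round(3),c["fov_y"],c["D"])
im=np.clip(c["img"].astype(float)*1.4,0,255).astype(np.uint8)
save("w1",im); tgt([.597,-.3175,.2],101.15)
E
```

```text
[[-0.191 -0.947 -0.259  0.531]
 [ 0.982 -0.183 -0.055 -0.329]
 [ 0.004 -0.265  0.964  0.329]
 [ 0.     0.     0.     1.   ]] 71.0533094657899 [-0.03438781  0.          0.          0.          0.        ]
shift mm [-0.4 -2.3 -1.3] yhead 101.12 turn -0.03 clock 2.65 tcp [ 0.5961 -0.3153  0.1987] F [-0.8  0.2  0.3] gap 0.0855 gf 0.0Exception ignored on flushing sys.stdout:
BrokenPipeError: [Errno 32] Broken pipe
```

View pics/w1.png

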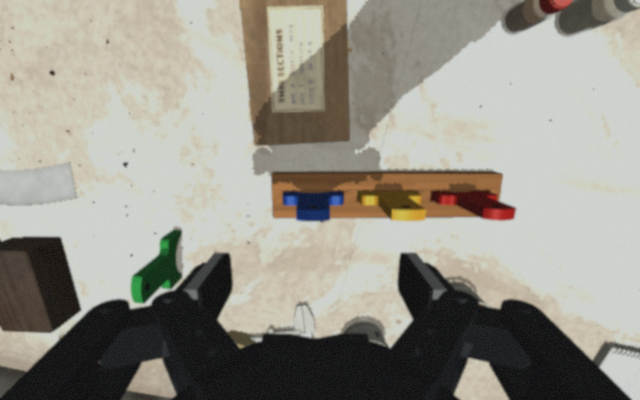

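Wrist view: the blue leaf's tang spans about u 297–330, with its top edge at v ≈ 219. The rack's edges are parallel to the picture, so the yaw is right. Next I fit the exact offset.

Run:
```python
from h import *
import pickle
from scipy.optimize import minimize
c=pickle.load(open("w.pkl","rb"));im=c["img"]
m=cv2.inRange(cv2.cvtColor(im,cv2.COLOR_RGB2HSV),(105,110,25),(130,255,255));m[:,:260]=0;m[:150]=0;m[240:]=0
def sil(v):
    x,y,t=v;e=np.array([np.cos(t),np.sin(t)]);n=np.array([-e[1],e[0]]);o=np.zeros(im.shape[:2],np.uint8)
    for w,z0,z1 in((.033,.02,.04),(.015,.04,.096)):
        P=[[x+a*e[0]+b*n[0],y+a*e[1]+b*n[1],z] for a in(-.005,.005) for b in(-w,w) for z in(z0,z1)]
        cv2.fillConvexPoly(o,cv2.convexHull((proj(c,P)*16).round().astype(np.int32)),255,cv2.LINE_8,4)
    return o
f=lambda v:np.mean((cv2.GaussianBlur(sil(v),(0,0),1.5).astype(float)-cv2.GaussianBlur(m,(0,0),1.5))**2)
r=minimize(f,[.597,-.317,.195],method="Nelder-Mead",options=dict(initial_simplex=[[.597,-.317,.195],[.602,-.317,.195],[.597,-.312,.195],[.597,-.317,.24]]))
print(r.x,np.degrees(r.x[2]),r.fun,(m>0).sum(),((m>0)^(sil(r.x)>0)).sum())
tgt([r.x[0],r.x[1],.091],90+np.degrees(r.x[2]))
```

```text
[ 0.59961853 -0.31595258  0.20688038] 11.853372738436223 26.59629296875 1124 309
shift mm [ -3.5  -1.6 107.7] yhead 101.12 turn -0.73 clock 2.65 tcp [ 0.5961 -0.3153  0.1987] F [-0.8  0.2  0.3] gap 0.0855 gf 0.0
```

```bash
python3 -m jog '[[-0.4,-0.002,-0.0016,0.037,0],[-0.4,0,0,0.037,0],[-0.4,0,0,0.036,0],[-0.4,0,0,0,0],[1,0,0,0,0]]' 25 >/dev/null
python3 -m jog '[[1,0,0,0,0],[1,0,0,0,0],[1,0,0,0,0],[1,0,0,0,0],[1,0,0,0,0]]'
python3 - <<'E'
from h import *
c=cam("wrist");save("w2",np.clip(c["img"][100:]*1.4,0,255).astype(np.uint8)); tgt([.598,-.316,.1])
E
```

```text
clock: 3.48
tcp_pos: [0.601, -0.3173, 0.0941]
orientation: [0.002, -0.097, 0.995, -0.002]
wrist_force: [-0.3, 1.1, 7.8]
finger_gap: 0.0292
grip_force: 26.0
shift mm [ 2.6  1.8 -5.9] yhead 101.19 turn None clock 3.53 tcp [ 0.601  -0.3173  0.0941] F [1.4 2.5 7.7] gap 0.029 gf 26.028148233890533
```

View pics/w2.png

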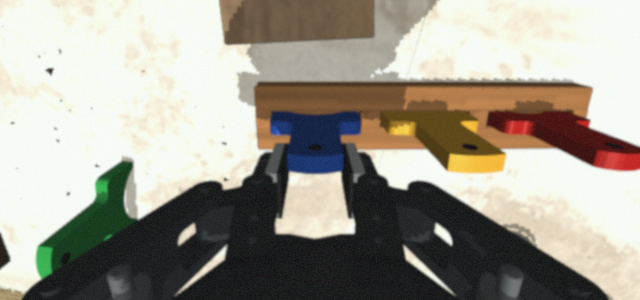

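The tang is held between the fingertips by its two sides. I'll lift until the foot is only just in the slot, then use the slot wall to start the tilt.

```bash
python3 -m jog '[[1,0,0,-0.005,0],[1,0,0,-0.005,0],[1,0,0,-0.004,0],[1,0,0,0,0],[1,0,0,0,0]]' 25
python3 -m jog '[[1,0.004,0,0,0],[1,0.004,0,0,0],[1,0.004,0,0,0],[1,0.004,0,0,0],[1,0,0,0,0]]' 
python3 -c "
from h import *
c=cam('wrist');save('w3',np.clip(c['img'][150:]*1.4,0,255).astype(np.uint8));tgt([.598,-.316,.1])"
```

```text
clock: 3.95
tcp_pos: [0.5994, -0.3169, 0.1048]
orientation: [0.0, -0.097, 0.995, -0.0]
wrist_force: [0.1, 0.4, -0.3]
finger_gap: 0.0287
grip_force: 25.3
clock: 4.37
tcp_pos: [0.5825, -0.3197, 0.1041]
orientation: [-0.0, -0.097, 0.995, 0.0]
wrist_force: [2.7, 0.7, -1.5]
finger_gap: 0.0291
grip_force: 25.0
shift mm [-15.6   0.7   4.1] yhead 101.13 turn None clock 4.42 tcp [ 0.5829 -0.3197  0.1041] F [ 2.3  0.7 -0.9] gap 0.0293 gf 25.04204660654068
```

View pics/w3.png

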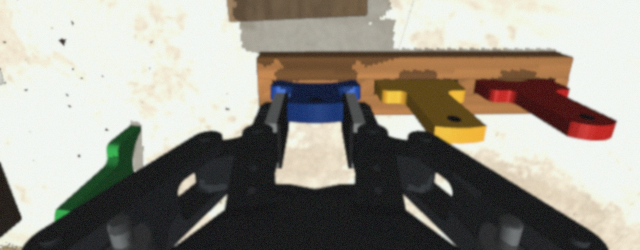

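The leaf is tilting about the pads, with its foot still caught in the slot. I'll pull a little more and then lift clear.

```bash
python3 -m jog '[[1,0.004,0,0.0005,0],[1,0.004,0,0.0005,0],[1,0.004,0,0.0005,0],[1,0.004,0,0.0005,0],[1,0,0,0,0]]' | grep -E "tcp|force"
python3 -m jog '[[1,0,0,-0.02,0],[1,0,0,-0.02,0],[1,0,0,-0.02,0],[1,0,0,-0.02,0],[1,0,0,0,0]]' | grep -E "tcp|force"
python3 -m jog '[[1,0,0,0,1.4],[1,0,0,0,1.4],[1,0,0,0,1.4],[1,0,0,0,1.3],[1,0,0,0,0]]' | grep -E "tcp|force"
python3 -c "
from h import *
s=cam('scene');save('s4',cv2.resize(s['img'][140:280,280:460],None,fx=3,fy=3));tgt([.50,.06,.18],95.7)"
```

```text
tcp_pos: [0.5668, -0.323, 0.1022]
wrist_force: [1.9, -0.1, 0.1]
grip_force: 25.1
tcp_pos: [0.5688, -0.3242, 0.1869]
wrist_force: [1.0, 0.0, 0.1]
grip_force: 25.1
tcp_pos: [0.5671, -0.3224, 0.1809]
wrist_force: [0.3, 0.0, -1.3]
grip_force: 25.1
shift mm [ 29.3 387.3   1.7] yhead 95.64 turn -0.06 clock 5.72 tcp [ 0.5673 -0.3225  0.1812] F [-0.   0.3 -1.2] gap 0.0289 gf 25.059103667736053
```

View pics/s4.png

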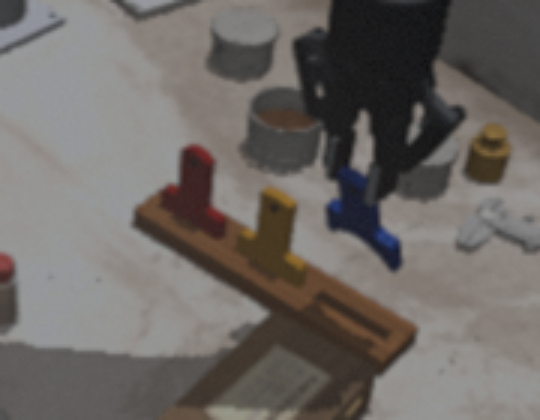

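The leaf is out, tilted about 25° with its foot ahead; the other two are still standing. Next I carry it, higher, to the free area and lower it until the foot touches.

```bash
python3 -m jog '[[1,0.007,0,-0.02,0],[1,0.007,0,-0.02,0],[1,0.005,0.038,0,0],[1,0.005,0.038,0,0],[1,0.005,0.038,0,0]]' >/dev/null
python3 -m jog '[[1,0,0.04,0,0],[1,0,0.04,0,0],[1,0,0.04,0,0],[1,0,0.04,0,0],[1,0,0.04,0,0]]'  >/dev/null
python3 -m jog '[[1,0,0.037,0,0],[1,0,0.037,0,0],[1,0,0,0.035,0],[1,0,0,0.035,0],[1,0,0,0.035,0]]'  >/dev/null
python3 -m jog '[[1,0,0,0.015,0],[1,0,0,0,0],[1,0,0,0,0]]' | grep -E "tcp|force"
python3 -m jog '[[1,0,0,0.005,0],[1,0,0,0,0]]' | grep -E "tcp|force"
python3 -c "
from h import *
s=cam('scene');save('s5',cv2.resize(s['img'][120:240,240:400],None,fx=3,fy=3));tgt([.50,.06,.18],95.7)"
```

```text
tcp_pos: [0.4997, 0.0605, 0.1017]
wrist_force: [-0.5, 0.2, -0.6]
grip_force: 25.3
tcp_pos: [0.5017, 0.0603, 0.0983]
wrist_force: [-0.1, -0.1, -0.9]
grip_force: 25.3
shift mm [  1.5  -0.1 -81.6] yhead 95.65 turn -0.05 clock 7.43 tcp [0.5016 0.0603 0.0985] F [-0.5  0.8 -0.5] gap 0.029 gf 25.28678923845291
```

View pics/s5.png

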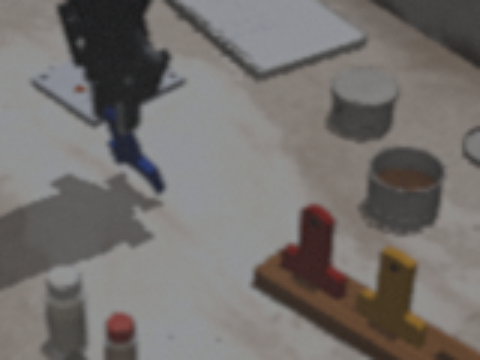

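```bash
python3 -m jog '[[1,0,0,0.003,0],[1,0,0,0.003,0],[1,0,0,0.003,0],[1,0,0,0.003,0],[1,0,0,0,0]]' | grep -E "tcp|t_force"
python3 -m jog '[[1,0.0046,0,0.003,0],[1,0.0046,0,0.003,0],[1,0.0046,0,0.003,0],[1,0.0046,0,0.003,0],[1,0,0,0,0]]' | grep -E "tcp|t_force"
python3 -m jog '[[1,0.0037,0,0.004,0],[1,0.0037,0,0.004,0],[1,0.0037,0,0.004,0],[1,0.0037,0,0.004,0],[1,0,0,0,0]]' | grep -E "tcp|t_force"
python3 -c "
from h import *
s=cam('scene');save('s6',cv2.resize(s['img'][120:240,240:400],None,fx=3,fy=3));tgt([.50,.06,.18],95.7)"
```

```text
tcp_pos: [0.5003, 0.0604, 0.0851]
wrist_force: [-0.7, -0.1, 2.6]
tcp_pos: [0.4812, 0.0587, 0.074]
wrist_force: [-3.9, 0.2, 10.1]
tcp_pos: [0.4657, 0.0571, 0.0572]
wrist_force: [-4.0, 0.3, 7.5]
shift mm [ -33.8   -0.5 -122.6] yhead 95.67 turn -0.03 clock 8.73 tcp [0.4662 0.0571 0.0574] F [-4.3 -0.8  6.5] gap 0.0291 gf 33.79743039608002
```

View pics/s6.png

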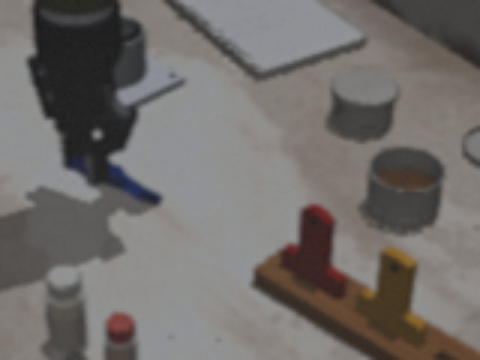

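The leaf is at about 55° and pivoting cleanly. I'll continue down to nearly flat.

```bash
python3 -m jog '[[1,0.0027,0,0.005,0],[1,0.0026,0,0.005,0],[1,0.0025,0,0.005,0],[1,0.0023,0,0.005,0],[1,0,0,0,0]]' | grep -E "tcp|t_force"
python3 -m jog '[[1,0.0015,0,0.005,0],[1,0.0012,0,0.005,0],[1,0.001,0,0.004,0],[1,0.0005,0,0.002,0],[1,0,0,0,0]]' | grep -E "tcp|t_force|grip"
python3 -c "
from h import *
tgt([.50,.06,.18],95.7)"
```

```text
tcp_pos: [0.4567, 0.0562, 0.0368]
wrist_force: [-1.9, -0.3, 3.7]
tcp_pos: [0.4531, 0.0558, 0.0208]
wrist_force: [-1.5, -0.8, 3.3]
grip_force: 34.4
shift mm [ -47.    -0.4 -159.2] yhead 95.66 turn -0.04 clock 9.57 tcp [0.4531 0.0558 0.0208] F [-1.5 -0.8  3.3] gap 0.0291 gf 34.393635392189026
```

```bash
python3 -m jog '[[1,0,0,0.004,0],[1,0,0,0.003,0],[1,0,0,0,0],[1,0,0,0,0]]' | grep -E "tcp|t_force|grip"
python3 -m jog '[[-0.2,0,0,0,0],[-0.2,0,0,0,0],[-0.4,0,0,0,0],[-0.4,0,0,0,0],[-0.4,0,0,0,0]]' | grep -E "tcp|t_force|gap"
python3 -m jog '[[-0.4,0,0,-0.04,0],[-0.4,0,0,-0.04,0],[-0.4,-0.02,0,-0.04,0],[-0.4,0,0,0,0],[-0.4,0,0,0,0]]' | grep -E "tcp"
cat > leaf.py <<'E'
from h import *
from scipy.optimize import minimize
a=np.arctan2(27.7,16); th=np.linspace(a,-a,25)
OUT=np.array([(0,-33),(34,-33),(34,-15),(90,-15),(90,15),(34,15),(0,33)]+[(-16+32*np.cos(t),32*np.sin(t)) for t in th])/1e3  # (leaf z, leaf y)
def leafmask(c):
    m=cv2.inRange(cv2.cvtColor(c["img"],cv2.COLOR_RGB2HSV),(105,90,20),(130,255,255))
    k,l,s,_=cv2.connectedComponentsWithStats(m); i=1+s[1:,4].argmax(); return (l==i).astype(np.uint8)*255
def sil(c,v,z):
    x,y,t=v; d=np.array([np.cos(t),np.sin(t)]); n=np.array([-d[1],d[0]]); o=np.zeros(c["img"].shape[:2],np.uint8)
    for h in np.linspace(z,z+.01,6):
        P=np.c_[np.array([x,y])+OUT[:,:1]*d+OUT[:,1:]*n,np.full(len(OUT),h)]
        cv2.fillPoly(o,[(proj(c,P)*16).round().astype(np.int32)],255,cv2.LINE_8,4)
    return o
def fit(c,v0,z):
    "(x,y) of the foot middle and heading of leaf z"
    m=leafmask(c); B=lambda q:cv2.GaussianBlur(q,(0,0),2).astype(float); mb=B(m)
    f=lambda v:np.mean((B(sil(c,v,z))-mb)**2); v0=np.array(v0); best=None
    for st in(.015,.004):
        r=minimize(f,v0,method="Nelder-Mead",options=dict(initial_simplex=[v0,v0+[st,0,0],v0+[0,st,0],v0+[0,0,st*8]],xatol=1e-5)); v0=r.x
    return r.x,(m>0).sum(),((m>0)^(sil(c,r.x,z)>0)).sum()
E
python3 - <<'E'
from leaf import *
c=cam("wrist"); t=cam("top"); s=cam("scene")
for q in(c,t,s):
    v,n,e=fit(q,[.535,.062,np.pi+.1],0.); print(v.round(4),np.degrees(v[2]).round(2),n,e)
    ys,xs=np.nonzero(leafmask(q));print(xs.min(),xs.max(),ys.min(),ys.max())
save("w7",c["img"]); tgt([.4795,.06,.15],95.7)
E
```

```text
tcp_pos: [0.4535, 0.0557, 0.0141]
wrist_force: [-1.1, -0.7, 1.2]
grip_force: 34.2
tcp_pos: [0.4533, 0.0558, 0.0143]
wrist_force: [0.0, 0.4, -0.3]
finger_gap: 0.0598
tcp_pos: [0.4749, 0.0575, 0.1342]
[0.5354 0.0625 3.2101] 183.92 3216 549
283 348 173 261
[0.5228 0.0697 3.3493] 191.9 76 315
258 266 213 223
[0.5342 0.0637 3.297 ] 188.9 243 130
262 293 175 194
shift mm [ -9.3   1.5 -19.8] yhead 95.67 turn -0.03 clock 10.88 tcp [0.4703 0.0576 0.1302] F [-0.5 -0.4  0.9] gap 0.06 gf 0.0
```

Run:
```python
from leaf import *
c=cam("wrist"); v,n,e=fit(c,[.535,.062,3.22],0.); print(v,np.degrees(v[2]),n,e)
m=leafmask(c)>0;S=sil(c,v,0)>0
for n,q in(("mask",m),("sil",S)):
    ys,xs=np.nonzero(q);print(n,xs.min(),xs.max(),ys.min(),ys.max(),q.sum())
for y in range(165,275,6): 
    a,b=np.nonzero(m[y])[0],np.nonzero(S[y])[0]; print(y,a[[0,-1]] if len(a) else 0,len(a),b[[0,-1]] if len(b) else 0,len(b), c["img"][y,315])
tgt([.48,.06,.15])
```

```text
[0.53485869 0.06260856 3.2143054 ] 184.16613334932578 3265 583
mask 281 347 179 268 3265
sil 279 348 177 270 3460
165 0 0 0 0 [104 102  96]
171 0 0 0 0 [102 100  95]
177 0 0 [299 315] 17 [85 85 83]
183 [300 329] 30 [298 331] 34 [17 33 68]
189 [299 329] 28 [298 331] 34 [23 24 26]
195 [299 329] 31 [298 330] 33 [18 27 44]
201 [300 329] 30 [298 330] 33 [19 33 69]
207 [300 329] 30 [298 330] 33 [26 38 71]
213 [299 329] 31 [298 330] 33 [ 36  56 102]
219 [300 329] 30 [298 330] 33 [ 43  68 123]
225 [300 329] 30 [298 329] 32 [ 44  67 121]
231 [299 329] 31 [298 329] 32 [ 45  67 121]
237 [284 345] 62 [296 347] 52 [ 38  63 117]
243 [282 347] 66 [292 348] 57 [ 37  62 118]
249 [282 347] 66 [288 347] 60 [ 37  62 116]
255 [282 347] 48 [285 347] 51 [118 124 128]
261 [282 347] 23 [281 347] 27 [142 144 139]
267 [282 346] 11 [280 346] 14 [142 144 141]
273 0 0 0 0 [142 144 142]
shift mm [-10.1   1.4 -20.1] yhead 95.66 turn None clock 10.93 tcp [0.47   0.0576 0.1299] F [-0.4 -0.3  0.2] gap 0.0598 gf 0.0
```

```bash
sed -i 's/(34,15),(0,33)/(34,15),(34,33),(0,33)/' leaf.py
python3 - <<'E'
from leaf import *
c=cam("wrist"); v,n,e=fit(c,[.535,.062,3.22],0.); print(v,np.degrees(v[2]),n,e)
g=v[:2]+.052*np.array([np.cos(v[2]),np.sin(v[2])]);tgt([*g,.013],np.degrees(v[2])-90)
E
```

```text
[0.53574195 0.0643749  3.23884649] 185.57223461986683 3273 450
shift mm [-14.4   0.2 116.8] yhead 95.66 turn 0.09 clock 10.98 tcp [0.4701 0.0577 0.1299] F [ 1.  -0.4  0.5] gap 0.06 gf 0.0
```

```bash
python3 -m jog '[[-0.4,-0.0144,0,0.03,0],[-0.4,0,0,0.03,0],[-0.4,0,0,0.03,0],[-0.4,0,0,0.02,0],[-0.4,0,0,0.006,0]]' | grep -E "tcp"
python3 -m jog '[[-0.4,0,0,0,0],[-0.4,0,0,0,0],[-0.4,0,0,0,0]]' | grep -E "tcp|t_force"
python3 -m jog '[[1,0,0,0,0],[1,0,0,0,0],[1,0,0,0,0],[1,0,0,0,0],[1,0,0,0,0]]' 40 
python3 -c "
from h import *
tgt([.4839,.0594,.014],95.6)"
```

```text
tcp_pos: [0.482, 0.0591, 0.0112]
tcp_pos: [0.4871, 0.059, 0.0167]
wrist_force: [-0.2, -0.2, 0.3]
clock: 12.07
tcp_pos: [0.4872, 0.059, 0.017]
orientation: [0.001, -0.049, 0.999, -0.0]
wrist_force: [-0.6, 0.1, 5.5]
finger_gap: 0.0284
grip_force: 39.1
shift mm [3.3 0.7 2.9] yhead 95.67 turn 0.07 clock 12.07 tcp [0.4872 0.059  0.017 ] F [-0.6  0.1  5.5] gap 0.0284 gf 39.09226834774017
```

The leaf is held flat by the two sides of its tang. I'll lift it and carry it to a stand-off in front of the ring.

```bash
python3 -m jog '[[1,0,0,-0.025,0],[1,0,0,-0.025,0],[1,0,0,-0.025,0],[1,-0.012,0.042,0,0],[1,0,0,0,0]]' | tail -1
python3 -m jog '[[1,0,0,-0.01,0],[1,-0.012,0.0415,0,0],[1,-0.012,0.0415,0,0],[1,-0.012,0.0415,0,0],[1,-0.012,0.041,0,0]]' |tail -1
python3 -m jog '[[1,0,0,0,0],[1,0,0,0,0],[1,0,0,0,0]]' |tail -3
python3 - <<'E'
from leaf import *
from h import *
c=cam("wrist"); st=env.get_state()
ys,xs=np.nonzero(leafmask(c));print("blue px",xs.min(),xs.max(),ys.min(),ys.max())
hsv=cv2.cvtColor(c["img"],cv2.COLOR_RGB2HSV)
k,l,s,cc=cv2.connectedComponentsWithStats(cv2.inRange(hsv,(0,130,50),(12,255,255))|cv2.inRange(hsv,(172,130,50),(180,255,255)))
for i in range(1,k):
    if s[i,4]>6: print(s[i],cc[i].round(1),hit(c,[cc[i]],.0125).round(4))
print("ring top predicted px",proj(c,[[.613,.239,.07],[.5626,.234,.012]]).round(0))
tgt([.5188,.2296,.1],95.7); save("w8",np.clip(c["img"]*1.4,0,255).astype(np.uint8))
E
```

```text
grip_force: 40.1
wrist_force: [-0.3, 2.7, 3.0]
finger_gap: 0.028
grip_force: 40.4
blue px 274 355 181 324
[142   0  36  18 409] [161.2   6.2] [[0.4014 0.1417 0.0125]]
[317 319  11  10  88] [321.9 323.2] [[0.5631 0.2334 0.0125]]
ring top predicted px [[325. 489.]
 [323. 322.]]
shift mm [ -2.5   6.6 -73.4] yhead 95.67 turn -0.03 clock 12.78 tcp [0.517  0.2229 0.0265] F [0.5 2.5 3.6] gap 0.0281 gf 40.44774413108826out of range; nothing moved
```

The first call was refused for the 0.042, so the lift was missed and the leaf travelled low, brushing the plate's edge. I'll lift now and check how it sits in the grip.

```bash
python3 -m jog '[[1,0,0,-0.015,0],[1,0,0,-0.025,0],[1,0,0,-0.025,0],[1,0.01,0,0,0],[1,0,0,0,0]]' | grep -E "tcp|t_force"
python3 - <<'E'
from leaf import *
c=cam("wrist"); st=env.get_state(); z=st["tcp_pos"][2]
for dz in(.0145,.012,.017):
    v,n,e=fit(c,[st["tcp_pos"][0]+.0487,st["tcp_pos"][1]+.005,3.24],z-dz);print(dz,v.round(4),np.degrees(v[2]).round(2),n,e)
    R=np.array([np.cos(v[2]),np.sin(v[2])]);w=st["tcp_pos"][:2]-v[:2];print("grip at leaf z",w@R,"lat",w@[-R[1],R[0]])
m=leafmask(c)>0;S=sil(c,v,z-dz)>0
for y in range(170,360,10):
    a,b=np.nonzero(m[y])[0],np.nonzero(S[y])[0]
    if len(b): print(y,a[[0,-1]] if len(a) else 0,len(a),b[[0,-1]],len(b))
tgt([.5188,.2296,.1],95.7)
s=cam("scene");A=np.clip(s["img"][90:210,200:360]*1.5,0,255).astype(np.uint8)
save("v9",np.hstack([cv2.resize(A,(400,300),interpolation=cv2.INTER_CUBIC),cv2.resize(np.clip(c["img"][120:390,140:500]*1.4,0,255).astype(np.uint8),(400,300))]))
E
```

```text
tcp_pos: [0.5056, 0.2202, 0.0916]
wrist_force: [-0.4, -0.3, -1.4]
0.0145 [0.5551 0.2258 3.2377] 185.5 7360 3697
grip at leaf z 0.05000746219412125 lat 0.0007404413526091757
0.012 [0.5543 0.226  3.2413] 185.71 7360 4023
grip at leaf z 0.049280727451401975 lat 0.0008016235547376785
0.017 [0.5554 0.2263 3.2454] 185.95 7360 3363
grip at leaf z 0.05044748104105385 lat 0.0008227262992051561
190 [287 343] 57 [285 344] 60
200 [286 343] 49 [286 344] 59
210 [287 343] 55 [286 344] 59
220 [287 342] 56 [286 343] 58
230 [288 342] 55 [287 343] 57
240 [288 342] 55 [287 343] 57
250 [288 342] 55 [288 343] 56
260 [288 342] 55 [288 342] 55
270 [288 341] 54 [288 342] 55
280 [288 341] 54 [259 372] 114
290 [286 343] 58 [257 374] 118
300 [284 344] 61 [258 373] 116
310 [283 347] 65 [259 372] 114
320 [275 354] 12 [260 372] 52
330 0 0 [261 371] 26
shift mm [-14.3   8.   -9.6] yhead 95.56 turn -0.14 clock 13.25 tcp [0.5054 0.2202 0.0904] F [ 0.7 -0.7 -2.1] gap 0.028 gf 39.96776819229126
```

Tang edges match the flat model within 1–2 px, so the leaf is still straight and level in the grip. Next I lower it 8 mm short of contact.

```bash
python3 -c "
from h import *
tgt([.5392,.2306,.035],95.7)"; python3 -m jog '[[1,-0.017,0.004,0,0],[1,-0.0175,0.003,0,0],[1,0,0,0.03,0],[1,0,0,0.02,0],[1,0,0,0,0]]' | grep -E "tcp|t_force"
python3 -m jog '[[1,0,0,0,0],[1,0,0,0,0]]' | grep -E "tcp|t_force"
python3 -c "
from h import *
tgt([.5392,.2306,.028],95.7)"
```

```text
shift mm [-34.8   6.9  54.7] yhead 95.57 turn -0.13 clock 13.3 tcp [0.5053 0.2204 0.0898] F [ 0.4 -0.8 -1.2] gap 0.0284 gf 39.96813118457794
tcp_pos: [0.5361, 0.2304, 0.0347]
wrist_force: [-0.3, -0.1, -2.7]
tcp_pos: [0.54, 0.2319, 0.0405]
wrist_force: [-0.6, -0.2, -0.7]
shift mm [ 0.9 -1.2 12.5] yhead 95.64 turn -0.06 clock 13.88 tcp [0.54   0.2319 0.0405] F [-0.6 -0.2 -0.7] gap 0.0283 gf 39.97638165950775
```

Now lower until the plate is felt.

```bash
python3 -m jog '[[1,0.0008,-0.0012,0.004,0],[1,0,0,0.004,0],[1,0,0,0.003,0],[1,0,0,0,0],[1,0,0,0,0]]' | grep -E "tcp|t_force"
python3 -m jog '[[1,0,0,0.002,0],[1,0,0,0,0],[1,0,0,0,0]]' | grep -E "tcp|t_force"
python3 -m jog '[[1,0,0,0.002,0],[1,0,0,0,0],[1,0,0,0,0]]' | grep -E "tcp|t_force"
python3 -c "
from h import *
tgt([.5471,.2314,.025],95.7)"
```

```text
tcp_pos: [0.5396, 0.231, 0.0297]
wrist_force: [-0.0, -0.5, -1.1]
tcp_pos: [0.5397, 0.231, 0.0276]
wrist_force: [0.8, 1.2, -0.6]
tcp_pos: [0.5399, 0.2311, 0.0269]
wrist_force: [-3.5, -0.6, 7.4]
shift mm [-7.2 -0.4  2. ] yhead 95.67 turn -0.03 clock 14.8 tcp [0.5399 0.2311 0.0269] F [-3.5 -0.6  7.4] gap 0.028 gf 41.020506620407104
```

```bash
python3 -m jog '[[1,0,0,-0.001,0],[1,-0.002,0,0,0],[1,-0.002,0,0,0],[1,-0.001,0,0,0],[1,0,0,0,0]]' | grep -E "tcp|t_force"
for i in 1; do python3 -m jog '[[1,-0.001,0,0,0],[1,0,0,0,0],[1,0,0,0,0]]' | grep -E "tcp|t_force"
python3 -m jog '[[1,-0.001,0,0,0],[1,0,0,0,0],[1,0,0,0,0]]' | grep -E "tcp|t_force"
python3 -m jog '[[1,-0.001,0,0,0],[1,0,0,0,0],[1,0,0,0,0]]' | grep -E "tcp|t_force"
done; python3 -c "
from h import *
tgt([.5471,.2314,.025],95.7)"
```

```text
tcp_pos: [0.5444, 0.2316, 0.027]
wrist_force: [-3.4, -0.9, 6.7]
tcp_pos: [0.5452, 0.2317, 0.027]
wrist_force: [-3.4, 0.0, 5.9]
tcp_pos: [0.5462, 0.2318, 0.027]
wrist_force: [-3.2, -1.0, 6.2]
tcp_pos: [0.5472, 0.2319, 0.027]
wrist_force: [-4.3, -0.0, 5.8]
shift mm [ 0.2 -0.5  2. ] yhead 95.68 turn -0.02 clock 15.97 tcp [0.5472 0.2319 0.027 ] F [-4.3 -0.   5.8] gap 0.0278 gf 40.78823447227478
```

```bash
for i in 1; do python3 -m jog '[[1,-0.001,0,0,0],[1,0,0,0,0],[1,0,0,0,0]]' | grep -E "tcp|t_force"
python3 -m jog '[[1,-0.001,0,0,0],[1,0,0,0,0],[1,0,0,0,0]]' | grep -E "tcp|t_force"
python3 -m jog '[[1,-0.001,0,0,0],[1,0,0,0,0],[1,0,0,0,0]]' | grep -E "tcp|t_force"
done
```

```text
tcp_pos: [0.5482, 0.232, 0.027]
wrist_force: [-3.1, -1.2, 6.2]
tcp_pos: [0.5489, 0.2321, 0.027]
wrist_force: [-3.9, -0.1, 7.1]
tcp_pos: [0.5491, 0.2321, 0.0269]
wrist_force: [-6.7, -0.6, 9.0]
```

```bash
python3 -m jog '[[1,-0.001,0,0,0],[1,-0.001,0,0,0],[1,0,0,0,0],[1,0,0,0,0]]' | grep -E "tcp|t_force"
python3 -m jog '[[1,-0.001,0,0,0],[1,0,0,0,0],[1,0,0,0,0]]' | grep -E "tcp|t_force|torq"; python3 -c "
from h import *
print(env.get_state()['ft_torque'].round(2));tgt([.5471,.2314,.025],95.7)"
```

```text
tcp_pos: [0.5496, 0.2322, 0.027]
wrist_force: [-9.0, -0.2, 11.8]
tcp_pos: [0.5497, 0.2322, 0.0269]
wrist_force: [-12.1, -0.2, 14.4]
[-0.19  2.48  0.16]
shift mm [ 2.6 -0.6  1.9] yhead 95.73 turn 0.03 clock 17.3 tcp [0.5497 0.2322 0.0269] F [-12.1  -0.2  14.4] gap 0.0284 gf 41.69957756996155
```

```bash
python3 -m jog '[[1,0.001,0,-0.001,0],[1,0.001,0,-0.001,0],[1,0,0,-0.001,0],[1,0,0,0,0],[1,0,0,0,0]]' | grep -E "tcp|t_force"
python3 -m jog '[[0.2,0,0,0,0],[0.1,0,0,0,0],[0,0,0,0,0],[-0.2,0,0,0,0],[-0.2,0,0,0,0]]' | grep -E "tcp|t_force|gap"
python3 -m jog '[[-0.2,0,0,-0.02,0],[-0.2,0,0,-0.04,0],[-0.2,0.02,0,-0.04,0],[-0.2,0,0,0,0],[-0.2,0,0,0,0]]' | grep -E "tcp|t_force"
python3 - <<'E'
from leaf import *
c=cam("wrist"); s=cam("scene")
v,n,e=fit(c,[.597,.237,3.24],.01);print(v.round(4),np.degrees(v[2]).round(2),n,e)
A=v[:2]-.016*np.array([np.cos(v[2]),np.sin(v[2])]);print("arc centre",A,"ring est .6128 .2387")
A2=np.clip(s["img"][100:190,215:335]*1.6,0,255).astype(np.uint8)
save("final",np.hstack([cv2.resize(A2,(400,300),interpolation=cv2.INTER_CUBIC),cv2.resize(np.clip(c["img"][130:400,140:500]*1.4,0,255).astype(np.uint8),(400,300))]))
tgt([.5471,.2314,.025],95.7)
E
```

```text
tcp_pos: [0.5496, 0.2323, 0.0284]
wrist_force: [-3.6, 0.8, -2.9]
tcp_pos: [0.5524, 0.2322, 0.03]
wrist_force: [0.3, 0.8, 0.6]
finger_gap: 0.0515
tcp_pos: [0.5347, 0.2309, 0.13]
wrist_force: [-0.3, -0.2, -1.0]
[0.5989 0.2376 3.2392] 185.59 3634 397
arc centre [0.61485211 0.23919417] ring est .6128 .2387
shift mm [-14.1  -0.3 101.7] yhead 95.66 turn -0.04 clock 18.65 tcp [0.533  0.2303 0.1266] F [ 0.2  0.4 -0.9] gap 0.0511 gf 0.0
```

View pics/final.png

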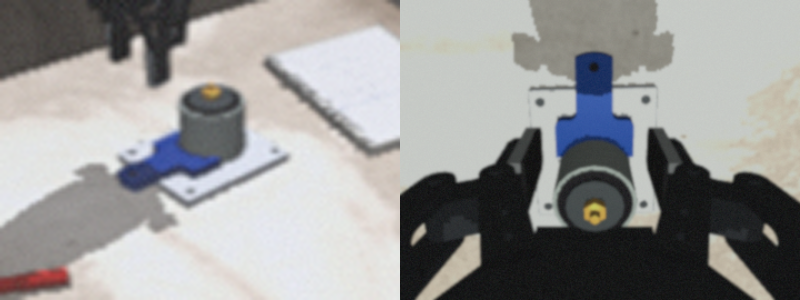

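The leaf lies flat with its arc against the ring, covering the pin. As a last check on the fit, I'll nudge the tang's end gently with shut fingers.

```bash
python3 -m jog '[[1,0.025,0,0,0],[1,0.024,0,0,0],[1,0,0,0,0],[1,0,0,0,0],[1,0,0,0,0]]' 20 | grep tcp
python3 -m jog '[[1,0,0,0.03,0],[1,0,0,0.03,0],[1,0,0,0.02,0],[1,0,0,0,0],[1,0,0,0,0]]' | grep -E "tcp|t_force|gap"
python3 -c "
from h import *
tgt([.4840,.2264,.024],95.6)"
```

```text
tcp_pos: [0.4845, 0.2255, 0.1259]
tcp_pos: [0.484, 0.2252, 0.0456]
wrist_force: [1.2, -0.4, 0.2]
finger_gap: -0.0001
shift mm [-0.2  1.2 21.6] yhead 95.64 turn 0.04 clock 19.48 tcp [0.484  0.2252 0.0456] F [ 1.2 -0.4  0.2] gap -0.0001 gf 0.0
```

```bash
python3 -m jog '[[1,0,0.0012,0.01,0],[1,0,0,0.008,0],[1,0,0,0.003,0],[1,0,0,0,0],[1,0,0,0,0]]' | grep -E "tcp|t_force"
python3 -m jog '[[1,-0.003,0,0,0],[1,-0.003,0,0,0],[1,-0.002,0,0,0],[1,-0.002,0,0,0],[1,0,0,0,0]]' | grep -E "tcp|t_force"
python3 -m jog '[[1,-0.001,0,0,0],[1,0,0,0,0],[1,-0.001,0,0,0],[1,0,0,0,0],[1,0,0,0,0]]' | grep -E "tcp|t_force"
python3 -m jog '[[1,-0.001,0,0,0],[1,0,0,0,0],[1,-0.001,0,0,0],[1,0,0,0,0],[1,0,0,0,0]]' | grep -E "tcp|t_force"
```

```text
tcp_pos: [0.4842, 0.2268, 0.0261]
wrist_force: [0.1, 0.0, -0.7]
tcp_pos: [0.4949, 0.2278, 0.0261]
wrist_force: [0.3, -0.3, 1.3]
tcp_pos: [0.496, 0.2279, 0.0258]
wrist_force: [-0.2, 0.4, 0.5]
tcp_pos: [0.4981, 0.2281, 0.0258]
wrist_force: [-0.8, 0.3, -0.5]
```

```bash
for i in 1; do python3 -m jog '[[1,-0.001,0,0,0],[1,0,0,0,0],[1,0,0,0,0]]' | grep -E "tcp|t_force"
python3 -m jog '[[1,-0.001,0,0,0],[1,0,0,0,0],[1,0,0,0,0]]' | grep -E "tcp|t_force"
python3 -m jog '[[1,-0.001,0,0,0],[1,0,0,0,0],[1,0,0,0,0]]' | grep -E "tcp|t_force"
python3 -m jog '[[1,-0.001,0,0,0],[1,0,0,0,0],[1,0,0,0,0]]' | grep -E "tcp|t_force"; done
```

```text
tcp_pos: [0.4987, 0.2281, 0.0257]
wrist_force: [-1.2, -1.1, -0.1]
tcp_pos: [0.4988, 0.2282, 0.0256]
wrist_force: [-4.7, -0.7, 3.1]
tcp_pos: [0.4989, 0.2281, 0.0255]
wrist_force: [-7.0, -1.0, 4.7]
tcp_pos: [0.4989, 0.2281, 0.0253]
wrist_force: [-8.6, -0.3, 6.6]
```

It's hard against the ring and doesn't move. I'll back away and check.

```bash
python3 -m jog '[[1,0.004,0,0,0],[1,0.01,0,0,0],[1,0.01,0,0,0],[1,0,0,-0.03,0],[1,0,0,-0.04,0]]' | grep -E "tcp"
python3 -m jog '[[0,-0.02,0,-0.04,0],[0,-0.02,0,-0.02,0],[0,0,0,0,0],[0,0,0,0,0],[0,0,0,0,0]]' | grep -E "tcp|t_force"
python3 - <<'E'
from leaf import *
c=cam("wrist"); 
v,n,e=fit(c,[.5989,.2376,3.24],.01);print(v.round(4),np.degrees(v[2]).round(2),n,e)
# vials and other leaves unchanged vs the first pictures?
import pickle
a0,b0=pickle.load(open("c.pkl","rb"));b=cam("top");a=cam("scene")
for n,p,q,(x,y,w,h) in(("top vials",b0,b,(298,240,45,35)),("scene vials",a0,a,(250,205,40,55)),("scene red/gold",a0,a,(330,185,52,48))):
    d=np.abs(p["img"][y:y+h,x:x+w].astype(int)-q["img"][y:y+h,x:x+w]).mean();print(n,d.round(2))
E
```

```text
tcp_pos: [0.4739, 0.225, 0.0931]
tcp_pos: [0.5154, 0.2296, 0.1523]
wrist_force: [-0.8, 0.4, -1.6]
[0.5989 0.2387 3.258 ] 186.67 2971 354
top vials 8.35
scene vials 1.88
scene red/gold 1.79
```

```bash
python3 -c "
from h import *
print(env.get_state()['clock'],env.hand_in())"
```

```text
the job is handed in; nothing more can be done
23.1333 None
```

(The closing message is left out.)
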